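Shut the parts case and open the cleaning-fluid bottle

ROBOT

A 6-joint arm with a two-finger parallel gripper is mounted at the origin on the work surface. World frame = base frame: x ahead of the robot, y to its left, z up, the work surface at z = 0. Lengths are in m, angles in rad, forces in N, time in s.
With the tool pointing down it reaches from about 0.375 to 0.975 m from the base axis. Payload 3.8 kg.
Tool frame: the origin (TCP) lies at the very end of the fingers, on their centre line; the grasp point (between the pads) lies 19 mm behind it; z points along the fingers, y is the line along which they close (so a half turn about z gives the same grasp; the last joint's range is limited). The gripper opens to 85 mm and grips with 20 to 120 N. Pads are 22 mm wide; open, the fingers measure 114 mm over their backs; the gripper's body (76 mm by 85 mm) begins 54 mm behind the grasp point. The pads swing forward as they close: fully open they stand 13 mm farther back than shut.
Start: joints at [-1.21, 0.264, 1.604, -0, 1.274, -0.037], TCP at [0.261, -0.622, 0.231] pointing down, gripper open.
Joint ranges: [-2.63, 2.63], [-0.94, 2.18], [0.31, 2.57], [-1.31, 4.45], [0, 2.66], [-2.55, 2.55]. Speed limits (rad/s): [2.57, 2.57, 3.14, 3.14, 3.14, 3.14].

INTERFACE

Orientations are given as a unit quaternion [x, y, z, w].
In Python, from plant import r, solver, observe, imaging gives the robot as it stands. Calls block until the motion is done:
- r.reach(position, orientation): joint-space move of the TCP to a pose.
- r.line_to(position, rot=None, feed=0.15): straight line of the TCP; rot=None keeps the orientation; feed is the mean speed in m/s.
- r.movej(angles): joint-space move.
- r.command_gripper(opening, squeeze=None): opening from 0.0 (shut) to 1.0 (fully open); squeeze is the grip in N (None keeps the last); returns when the fingers have stopped.
- r.sleep(seconds).
- solver.inverse_kinematics(position, orientation): joint angles nearest the present ones, or None.
- observe(): the state.
- imaging.grab_frame(name): name is "scene" or "top" or "wrist"; returns a dict with "image" (400x640x3 uint8, red, green, blue), "camera_matrix" (3x3 intrinsics, pixels), "k1" (the pictures are not rectified: a ray, as slopes to the right and down, at radius r is drawn at 1 + k1 r^2 times it, then the intrinsics apply), "position" and "attitude" of the camera in the world; the wrist camera has in their place "tool_from_camera" (4x4, takes a point from camera to tool coordinates, whose origin is the TCP and whose axes are the flange's). Camera axes: x right, y up, looking along -z (the intrinsics and any distortion apply to the point x, -y, -z); pixel columns grow to the right and rows downward; lengths in m; the calibration is good to about 2 mm. A picture is of the moment at which its call begins: read the wrist's pose just before it. There is no depth.
A pose or a line that the arm cannot do raises r.PlanningError and nothing moves.
- r.finish_job(): hands the job in; it is judged then, once.
The state is a dict: "t": time; "joint_pos": joint angles; "dq": joint speeds; "tau": joint torques, N m; "tool_pos": TCP position; "tool_rot": TCP orientation; "contact_force": force on the tool from outside, world axes, zero at the start; "ft_torque": the same for the moment, N m; "opening": opening from 0.0 (shut) to 1.0 (fully open); "gripper_force": force on a finger pad.
Only numpy, scipy, OpenCV 4.12 (cv2) and the standard library are available. Lean on these libraries where they do the work, as an engineer would, in place of code of your own. Each camera call takes 0.05 s, during which the arm holds its last target. There are 200 camera calls.

TASK

First press the clear dust cover of the black parts case down until its catch holds it shut by itself, so that nothing drips on the clock wheels. Then open the cleaning-fluid bottle: push its blue safety cap down, twist it counter-clockwise while it is down until it is free, and lift it off. Finish while still holding the cap level in the gripper, at rest about 10 cm straight above the bottle's mouth, and leave the other things on the bench where they are.

Things in the scene. Friction and masses are not known exactly. Their poses are not given: they have to be found in the camera images.
- case: black open-topped parts case, fixed to the bench, 110 x 130 x 30 mm, with brass wheels inside. Origin: centre of its underside; its x axis points from its front (catch) edge to its hinge edge, z up. The hinge runs along its y axis, at x = +55 mm, z = 31 mm.
- cover (a joint): angle of the clear, orange-framed dust cover (121 x 130 x 4 mm): 0 = shut, grows as the front edge rises; starts 0.4 to 0.75 rad open. A spring catch at the middle of the front edge resists from about 0.09 rad on and must be overridden (4 to 8 N down near the front edge); let go short of that, the cover springs up to about 0.2 rad; past 0.03 rad it snaps home and the catch holds the cover at 0, its top 35 mm above the bench.
- cover_edge (a point): middle of the cover's front edge, on its top face, 4 mm in from the edge and 117 mm from the hinge; moves with the cover
- cover_hinge (a point): middle of the hinge line, at the height of the cover's top face (35 mm above the bench). Closed fingertips coming straight down about 65 mm from it towards the front meet the raised cover and fold it; the last push is best 95 mm from it.
- bottle: amber cleaning-fluid bottle, 72 mm across, held fast in a dark steel block 100 x 100 x 34 mm that is fixed to the bench. Origin: centre of the block's underside, z up; the bottle's axis is this z axis. The shoulder ends and the 29 mm neck begins 122 mm above the bench.
- mouth (a point): centre of the bottle's mouth, on its axis, on the sprung rubber seal inside the cap, 172 mm above the bench while the cap is on
- cap: round ribbed blue safety cap, 52 mm across, 32 mm tall, about 50 g, a thin white bar on top along its x axis. Origin: centre of its underside, z up; seated it is 145 mm above the bench, its x along the bottle's x. Locked by two inner lugs: push it down at least 3.5 mm (5 is good, stop at 6), and keep it down while turning it counter-clockwise seen from above.
- cap_top (a point): centre of the cap's top face, 32 mm above its origin. The cap's spring pushes back with 6 N at rest and 1 N more per mm. From 55 to 125 degrees of turn the cap lifts straight off (75 to 80 is good); one grasp across the rim at 30 to 45 N, with no re-grip, is enough.
- gear: bystander, to be left alone: brass clock wheel lying flat, 51 mm across, 26 mm tall with its arbor. Origin: centre of its underside.
- loupe: bystander, to be left alone: black eye loupe, 38 mm across, 36 mm tall. Origin: centre of its underside.
- oil_jar: bystander, to be left alone: small green glass jar, 40 mm across, 50 mm tall. Origin: centre of its underside.
- dish: bystander, to be left alone: terracotta dish, 90 mm across, 35 mm tall. Origin: centre of its underside.
- driver: bystander, to be left alone: screwdriver with yellow handle, 150 mm long, lying on the bench. Origin: centre of its underside (of the tool, under its middle).
- clock_weight: bystander, to be left alone: brass clock weight, 36 mm across, 68 mm tall. Origin: centre of its underside.
- pin_block: bystander, to be left alone: aluminium pin block with two white nylon screws, 30 x 50 x 36 mm. Origin: centre of its underside.

How it is judged:
By the outcome, as a careful person would: the job done as asked, in the order asked, and still so for the second after the job is handed in, while the arm keeps its last pose, push and grip.
It also fails if it takes over 58 s, if anything falls off the work surface, if the arm or the gripper's body presses on something with over 40 N, if the wrist force passes 120 N, or if a joint passes its speed limit or range.

## Working session

There is one attempt and no reset: what is moved stays moved. The work goes in short steps, each a Python script; the robot and the scene stay as the last script left them, time stands still between calls to the robot, and variables do not carry over. Pictures are saved under pics/ and viewed, at most 10 in all, crops included, and the job is handed in when it is done.

```bash
mkdir -p pics; cat > h.py <<'E'
import numpy as np, cv2
from plant import r, solver, observe, imaging
from scipy.spatial.transform import Rotation as R
def grab(name, fn=None):
    s=observe(); f=imaging.grab_frame(name)
    if name=="wrist":
        T=np.eye(4); T[:3,:3]=R.from_quat(s["tool_rot"]).as_matrix(); T[:3,3]=s["tool_pos"]
        M=T@np.array(f["tool_from_camera"]); f["P"]=M[:3,3]; f["R"]=M[:3,:3]
    else:
        f["P"]=np.array(f["position"]); a=np.array(f["attitude"]); f["R"]=a if a.shape==(3,3) else R.from_quat(a).as_matrix()
    if fn: cv2.imwrite("pics/"+fn, f["image"][:,:,::-1])
    return f
def ray(f,u,v):
    K=np.array(f["camera_matrix"]); k=f["k1"]
    x,y=np.array([(u-K[0,2])/K[0,0],(v-K[1,2])/K[1,1]]); rd=np.hypot(x,y); rr=rd
    for _ in range(30): rr=rd/(1+k*rr*rr)
    s=rr/rd if rd>0 else 1
    d=f["R"]@np.array([x*s,-y*s,-1]); return f["P"],d/np.linalg.norm(d)
def onz(f,u,v,z):
    p,d=ray(f,u,v); return p+d*(z-p[2])/d[2]
def proj(f,p):
    c=f["R"].T@(np.array(p)-f["P"]); x,y=c[0]/-c[2],-c[1]/-c[2]; q=1+f["k1"]*(x*x+y*y)
    K=np.array(f["camera_matrix"]); return np.array([K[0,0]*x*q+K[0,2],K[1,1]*y*q+K[1,2]])
def down(yaw): # tool z down, tool y axis at world angle yaw+90deg
    return (R.from_euler('z',yaw)*R.from_euler('x',np.pi)).as_quat()
E
python3 - <<'E'
from h import *
for n in("top","scene"):
    f=grab(n,n+"0.png"); print(n,f["P"],f["R"].round(2).tolist(),f["k1"],np.array(f["camera_matrix"]).tolist())
s=observe(); print(s["t"],s["tool_pos"],s["tool_rot"],R.from_quat(s["tool_rot"]).as_matrix().round(2).tolist())
E
```

```text
top [ 0.45065378 -0.00410863  1.29562298] [[0.02, 0.99, -0.13], [-1.0, 0.02, 0.02], [0.02, 0.13, 0.99]] 0.030433288968138635 [[452.0335516824784, 0.0, 315.88241560069736], [0.0, 452.0335516824784, 203.09334850162463], [0.0, 0.0, 1.0]]
scene [ 1.12352944 -0.53637575  0.86953771] [[0.7, -0.51, 0.5], [0.71, 0.48, -0.51], [0.02, 0.71, 0.7]] -0.03453375791339109 [[395.7074804014797, 0.0, 317.93838973015517], [0.0, 395.7074804014797, 203.08248817410112], [0.0, 0.0, 1.0]]
0.1 [ 0.26127405 -0.62166626  0.2300833 ] [ 9.80284915e-01  1.97586554e-01 -1.54483850e-04 -1.00718069e-03] [[0.92, 0.39, -0.0], [0.39, -0.92, 0.0], [0.0, -0.0, -1.0]]
```

View pics/top0.png

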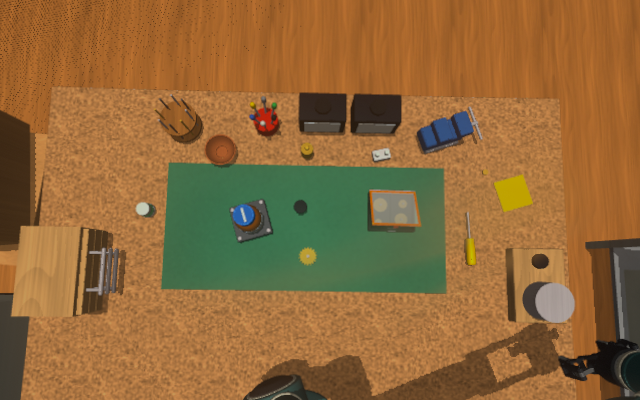

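View pics/scene0.png

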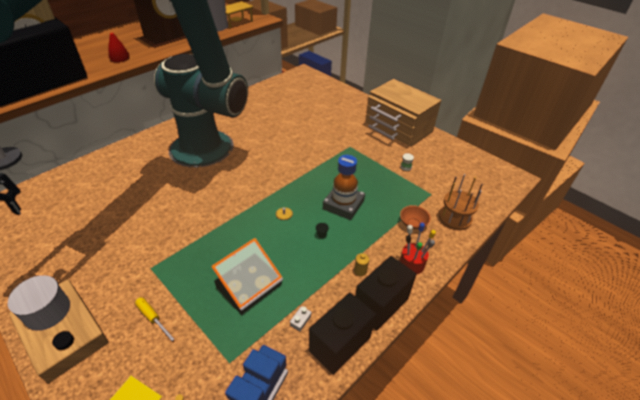

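The top view shows the case at about (394,208), with its cover's raised edge at the bottom (towards the robot). The bottle cap is at (244,215), and the gear, loupe and other bystanders are clear of both. The scene view agrees: the hinge is on the far side, with the cap at (347,162).

```bash
cat > m.py <<'E'
from h import *
def mask(f,lo,hi,roi=None,smin=120,vmin=60):
    hsv=cv2.cvtColor(f["image"],cv2.COLOR_RGB2HSV)
    m=cv2.inRange(hsv,(lo,smin,vmin),(hi,255,255))
    if roi is not None:
        z=np.zeros_like(m); x0,y0,x1,y1=roi; z[y0:y1,x0:x1]=255; m&=z
    return m
def quad(m):
    p=cv2.findNonZero(m); h=cv2.convexHull(p)
    for e in np.linspace(.01,.15,60):
        a=cv2.approxPolyDP(h,e*cv2.arcLength(h,True),True)
        if len(a)<=4: break
    return a[:,0]
def big(m):
    n,l,s,c=cv2.connectedComponentsWithStats(m); i=1+np.argmax(s[1:,4]); return (l==i).astype(np.uint8)*255,s[i],c[i]
def tri(f,a,g,b):
    p,d=ray(f,*a); q,e=ray(g,*b); A=np.array([d,-e]).T
    t=np.linalg.lstsq(A,q-p,rcond=None)[0]; x,y=p+t[0]*d,q+t[1]*e; return (x+y)/2,np.linalg.norm(x-y)
E
python3 - <<'E'
from m import *
t=grab("top"); s=grab("scene")
qt=quad(mask(t,5,18,(360,180,430,240),170,120)); qs=quad(mask(s,5,18,(205,230,290,315),170,120))
print(qt.tolist(),qs.tolist())
for q in qt: print("hinge-plane",q,onz(t,*q,.035).round(3))
for a in qt:
    for b in qs:
        p,e=tri(t,a,s,b)
        if e<.008 and 0<p[2]<.15: print(a,b,p.round(3),round(e,4))
mt,st,ct=big(mask(t,100,125,(225,195,270,240),120,60)); ms,ss,cs=big(mask(s,100,125,(330,145,365,180),120,60))
print(st,ct,ss,cs,onz(t,*ct,.175),tri(t,ct,s,cs))
E
```

```text
[[420, 225], [372, 224], [369, 191], [414, 192]] [[280, 277], [239, 307], [212, 265], [255, 239]]
hinge-plane [420 225] [ 0.558 -0.321  0.035]
hinge-plane [372 224] [ 0.559 -0.187  0.035]
hinge-plane [369 191] [ 0.652 -0.178  0.035]
hinge-plane [414 192] [ 0.652 -0.306  0.035]
[420 225] [212 265] [ 0.553 -0.304  0.102] 0.0008
[372 224] [255 239] [ 0.554 -0.177  0.096] 0.0022
[369 191] [280 277] [ 0.652 -0.179  0.032] 0.0015
[414 192] [239 307] [ 0.651 -0.307  0.035] 0.0018
[233 204  22  22 318] [243.35220126 214.6572327 ] [338 154  19  14 154] [347.19480519 160.92207792] [0.56428097 0.15374392 0.175     ] (array([0.56461429, 0.15410499, 0.17485299]), np.float64(0.0009186580486529582))
```

```bash
python3 - <<'E'
from h import *
q=down(-.02); H=np.array([.652,-.243]); ax=np.array([-np.cos(.02),np.sin(.02)])
P=lambda d,z:[*(H+ax*d),z]
s=observe(); p=np.array(s["tool_pos"])
r.line_to(list(p+[0,0,.1]),feed=.2)
r.command_gripper(0.0,30)
r.reach(P(.065,.2),q)
s=observe(); print(s["t"],s["joint_pos"],s["tool_pos"])
f0=np.array(s["contact_force"]); print(f0)
r.line_to(P(.065,.10),feed=.15)
for d,z in((.065,.08),(.065,.065),(.065,.05),(.07,.046),(.08,.046),(.095,.046),(.095,.042),(.095,.039),(.095,.0365),(.095,.035),(.095,.034)):
    r.line_to(P(d,z),feed=.05); s=observe(); print(d,z,round(s["t"],1),(np.array(s["contact_force"])-f0).round(1),round(s["tool_pos"][2],4))
    F=-(np.array(s["contact_force"])-f0)[2]
    if abs(F)>25: break
E
```

```text
3.4917 [-4.30996971e-01  2.09414508e-01  1.72843689e+00 -3.73385678e-04
  1.20297463e+00  1.16071400e+00] [ 0.58699656 -0.24264461  0.20041642]
[ 0.15009191  0.06242619 -0.08100924]
0.065 0.08 4.9 [ 0.4  0.3 -0.2] 0.0795
0.065 0.065 5.3 [-0.5 -0.1  0.3] 0.0643
0.065 0.05 5.8 [0.3 0.3 0.3] 0.0493
0.07 0.046 6.0 [-0.5  0.1  0. ] 0.0458
0.08 0.046 6.4 [-0.1  0.8 -0. ] 0.046
0.095 0.046 6.8 [-0.8 -0.3  0.3] 0.0459
0.095 0.042 7.1 [0.6 0.5 2.4] 0.042
0.095 0.039 7.3 [ 1.3 -0.7 -0. ] 0.0386
0.095 0.0365 7.6 [-0.1  1.   0. ] 0.0358
0.095 0.035 7.8 [-1.4 -0.2  1.6] 0.035
0.095 0.034 8.1 [-1.9  1.9  6.5] 0.0348
```

```bash
python3 - <<'E'
from m import *
s=observe(); p=np.array(s["tool_pos"])
r.line_to([p[0],p[1],.28],feed=.25)
r.reach([.564,.154,.31],down(1.138)); r.command_gripper(1.0)
f=grab("wrist","w1.png"); print(f["P"],f["R"].round(2).tolist(),observe()["t"],observe()["joint_pos"])
t=grab("top"); s=grab("scene")
qt=quad(mask(t,5,18,(360,180,430,240),170,120)); qs=quad(mask(s,5,18,(205,230,290,315),170,120))
for a in qt:
    for b in qs:
        p,e=tri(t,a,s,b)
        if e<.008 and 0<p[2]<.15: print(a,b,p.round(3),round(e,4))
print(observe()["contact_force"])
E
```

```text
[0.59639045 0.22665684 0.45368292] [[0.91, 0.4, 0.13], [-0.42, 0.86, 0.28], [0.0, -0.31, 0.95]] 11.525 [2.24056955e-01 5.43160243e-02 1.70116660e+00 6.72990088e-06
 1.38612084e+00 6.56771922e-01]
[413 234] [212 278] [ 0.533 -0.304  0.028] 0.0018
[372 233] [251 250] [ 0.535 -0.184  0.04 ] 0.0054
[369 192] [280 276] [ 0.65  -0.178  0.033] 0.0004
[414 194] [240 306] [ 0.647 -0.305  0.032] 0.0038
[-0.24161266 -0.24377667  0.55794628]
```

View pics/w1.png

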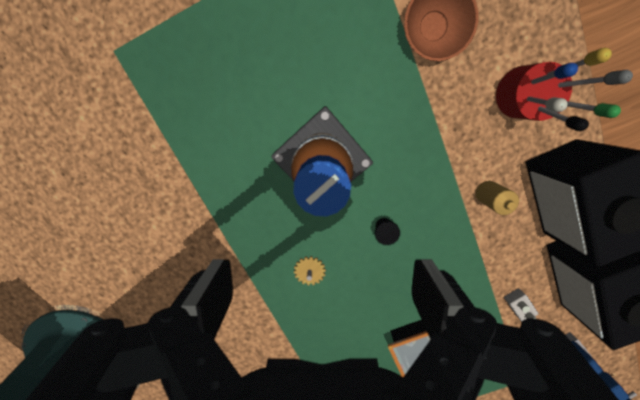

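The wrist view shows the cap at (322,186) with its white bar from (307,203) to (338,178), and the bench around it is clear. The case's front corners now triangulate to about 35 mm, so the cover is shut.

```bash
python3 - <<'E'
from m import *
f=grab("wrist")
m=mask(f,100,125,(280,140,370,230),120,90); m,s,c=big(m)
b=cv2.inRange(cv2.cvtColor(f["image"],cv2.COLOR_RGB2HSV),(0,0,150),(180,70,255)); z=np.zeros_like(b); z[165:215,296:350]=255; b&=z
b,sb,cb=big(b); print(s,c,sb,cb)
print("bar",onz(f,*cb,.177))
box=cv2.boxPoints(cv2.minAreaRect(cv2.findNonZero(b))); w=[onz(f,*p,.177) for p in box]
for i in range(4): d=w[(i+1)%4]-w[i]; print(np.linalg.norm(d).round(4),np.degrees(np.arctan2(d[1],d[0])).round(1))
print("cap",onz(f,*c,.17))
E
```

```text
[307 161  45  30 615] [330.09105691 172.31382114] [332 175   7   6  29] [335.17241379 177.34482759]
bar [0.57847404 0.15911277 0.177     ]
0.0039 21.3
0.0059 -70.1
0.0039 -158.5
0.0059 109.7
cap [0.57570564 0.16373721 0.17      ]
```

```bash
python3 - <<'E'
from m import *
f=grab("wrist")
m=mask(f,100,130,(280,140,370,230),100,25); m=cv2.morphologyEx(m,cv2.MORPH_CLOSE,np.ones((9,9)));m,s,c=big(m)
hsv=cv2.cvtColor(f["image"],cv2.COLOR_RGB2HSV)
b=((hsv[:,:,1]<110)&(hsv[:,:,2]>80)).astype(np.uint8)*255; b&=cv2.erode(m,np.ones((5,5)))
b,sb,cb=big(b); print(s,c,sb,cb)
(x,y),rad=cv2.minEnclosingCircle(cv2.findNonZero(m)); print("circ",x,y,rad)
print("bar",onz(f,*cb,.177),"cap",onz(f,*c,.168))
for n in [(307,203),(338,178),(322.5,190.5)]: print(onz(f,*n,.177))
vx,vy,_,_=cv2.fitLine(cv2.findNonZero(b),cv2.DIST_L2,0,.01,.01).ravel()
d=onz(f,cb[0]+vx*10,cb[1]+vy*10,.177)-onz(f,*cb,.177); print(np.degrees(np.arctan2(d[1],d[0])))
E
```

```text
[ 293  156   59   61 2696] [321.84347181 186.36683976] [305 174  34  31 335] [322.05074627 189.02686567]
circ 321.6383056640625 185.91488647460938 30.27244758605957
bar [0.56306323 0.15412955 0.177     ] cap [0.56289626 0.15422224 0.168     ]
[0.54469236 0.14772743 0.177     ]
[0.58054506 0.15750828 0.177     ]
[0.56284804 0.1526796  0.177     ]
17.742739687269797
```

```bash
cat > st.py <<'E'
from h import *
def st(tag):
    s=observe(); print(tag,round(s["t"],1),np.round(s["tool_pos"],4),np.round(s["contact_force"],1),np.round(s["ft_torque"],2),"op",round(s["opening"],3),round(s["gripper_force"],1)); return s
E
python3 - <<'E'
from st import *
C=[.5635,.154]; q=down(1.138)
r.line_to([*C,.21],rot=q,feed=.15); st("hi")
r.line_to([*C,.144],feed=.1); st("low")
r.command_gripper(0.0,42); s=st("grip"); z0=s["tool_pos"][2]
for dz in(.002,.004,.0055):
    r.line_to([*C,.144-dz],feed=.02); s=st(dz)
grab("wrist","w2.png")
E
```

```text
hi 12.5 [0.5642 0.1542 0.211 ] [ 0.4 -0.3 -0.2] [ 0.01 -0.04  0.02] op 1.0 0.0
low 13.3 [0.564  0.1541 0.1446] [ 0.2  0.3 -0.3] [0.04 0.01 0.04] op 1.001 0.0
grip 13.8 [0.5641 0.1542 0.1451] [-0.7 -0.4  5.6] [-0.05  0.2  -0.03] op 0.604 45.2
0.002 14.0 [0.5641 0.1542 0.1434] [-2.  -0.4  7.4] [ 0.    0.4  -0.01] op 0.601 45.6
0.004 14.3 [0.5641 0.1542 0.1417] [-3.8 -0.8  8.8] [-0.09  0.52 -0.02] op 0.599 45.8
0.0055 14.5 [0.5641 0.1542 0.1405] [-3.4 -0.7 10.3] [-0.11  0.55 -0.  ] op 0.601 45.9
```

View pics/w2.png

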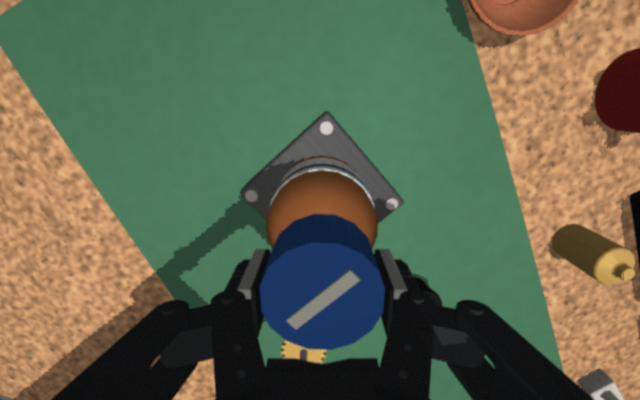

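The wrist view shows the cap gripped centrally between the pads, at about (322,285). The 10.3 N reading puts it about 4.3 mm down, so I'll go a little deeper and then turn.

```bash
python3 - <<'E'
from st import *
C=[.5635,.154]; z=.144-.0062
r.line_to([*C,z],feed=.02); st("push")
for a in range(13,79,13):
    r.line_to([*C,z],rot=down(1.138+np.radians(a)),feed=.05); s=st(a)
    if abs(s["ft_torque"][2])>1.5 or s["contact_force"][2]>25: print("stop");break
grab("wrist","w3.png"); print(s["joint_pos"])
E
```

```text
push 14.8 [0.5641 0.1541 0.1399] [-3.9 -0.8 11.9] [-0.06  0.58 -0.01] op 0.599 45.9
13 15.2 [0.5651 0.1544 0.1404] [-1.5 -0.4 10.6] [-0.03  0.31 -0.03] op 0.599 45.9
26 15.6 [0.5654 0.1546 0.1405] [-0.6  0.3 10.4] [0.   0.18 0.01] op 0.601 45.9
39 15.9 [0.5654 0.1547 0.1405] [-2.3  1.   9.7] [ 0.11  0.23 -0.01] op 0.601 45.9
52 16.3 [0.5654 0.1547 0.1405] [-0.9  0.5 10.5] [0.05 0.23 0.02] op 0.599 45.9
65 16.7 [0.5655 0.1547 0.1406] [ 0.   0.8 11. ] [0.06 0.2  0.01] op 0.6 45.9
78 17.1 [0.5654 0.1547 0.1406] [-1.9  1.5 10.2] [0.01 0.22 0.1 ] op 0.603 45.9
[ 2.24348768e-01  1.67651174e-01  1.89446360e+00  4.47148171e-04
  1.07464332e+00 -7.04708293e-01]
```

View pics/w3.png

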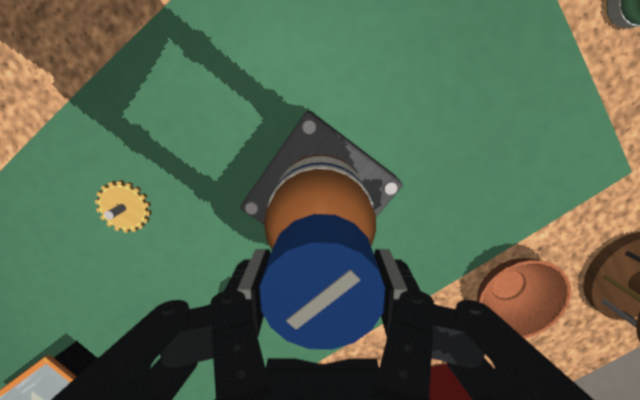

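In the wrist view the bar keeps the same place between the pads while the base has turned, so the cap turned the full 78° without slipping. Next I lift.

```bash
python3 - <<'E'
from st import *
C=[.5635,.154]
r.line_to([*C,.150],feed=.03); s=st("lift1")
if s["contact_force"][2]>-8:
    r.line_to([*C,.180],feed=.05); st("lift2")
    r.line_to([*C,.273],feed=.1); r.sleep(.8); st("top")
grab("scene","s4.png"); grab("top","t4.png")
import cv2
a=cv2.imread("pics/s4.png")[60:300,190:470]; b=cv2.imread("pics/t4.png")[130:370,200:440]
cv2.imwrite("pics/c4.png",cv2.resize(np.hstack([a,b]),None,fx=1.5,fy=1.5))
E
```

```text
lift1 17.7 [0.5631 0.1539 0.1493] [ 0.8 -1.6  0.3] [ 0.03 -0.05 -0.03] op 0.603 44.8
lift2 18.4 [0.5634 0.154  0.18  ] [ 0.6 -0.5 -1.4] [-0.01  0.04  0.01] op 0.599 44.8
top 20.3 [0.5635 0.154  0.2731] [-0.3  0.8 -0.4] [-0.01 -0.04 -0.03] op 0.601 44.8
```

View pics/c4.png

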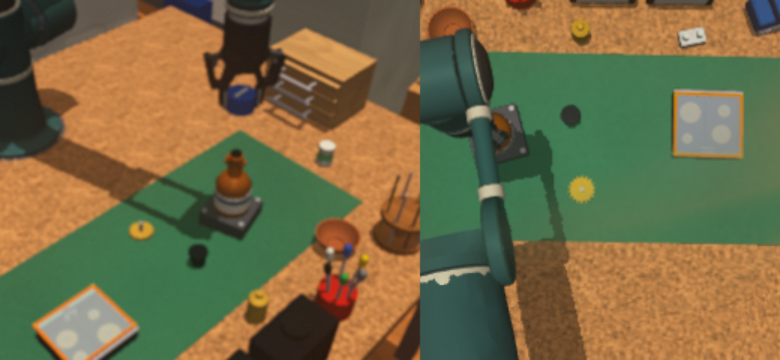

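The cap is off and held level above the open bottle, at (240,98) in the crop. The cover is shut, at (708,123), and the bystanders are where they were.

```bash
python3 -c "
from plant import r
print(r.finish_job())"
```

```text
the job is handed in; nothing more can be done
None
```

I pressed the case cover shut until its catch held, then pushed down, twisted off and lifted the bottle cap, which is held level about 10 cm above the mouth; the job is handed in at about 20 s, and no result was reported back.

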